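# Unlock the spice box on the pastry bench

## Task

The steel lock box on the pastry bench holds the vanilla and saffron, and its code is 6. Turn the dial on the box's lid clockwise until its pointer stands at 6, then slide the lid's bolt fully open towards the dial. Leave the dial at 6 and the bolt open.

Things in the scene. Friction and masses are not known exactly. Their poses are not given: they have to be found in the camera images.
- dial (a joint): dial on the lid of the lock box (steel case 150 x 270 x 80 mm, fixed to the bench), in rad, growing clockwise seen from above: 0 = pointer at 0, 0.5236 (30 degrees) a number, 6 at 3.1416, end at 9. Starts between 3 and 5. Friction 0.06 N m, no spring or clicks: it stays where left. Numbers 0 to 9 stand clockwise on a white plate round it; the gap from 9 to 0 faces the bolt
- dial_grip (a point): point to grip on the dial's axis, 119 mm above the bench, 39 above the lid. The dial is a dark steel disc 64 mm across (top 24 mm below here) with a black upright bar 14 mm thick, 29 mm long to the pointer end, 23 to the other, top 14 mm above here. It turns with the dial: x along the bar to the pointer end (white line on top), z up. A round white timer near by has a bar too: not the lock
- bolt (a joint): sliding bolt on the lid, in m: 0 = locked, in the keeper at the box's end; 0.024 = fully open, at its stop, its tongue in the 22 mm wide notch in the dial's rim. The notch faces it with the pointer at 6; more than about 13 degrees off, the disc blocks it after 3 mm. Friction 1.5 N, no spring
- bolt_tab (a point): centre of the bolt's upright black tab, at the height to grip or push, 119 mm above the bench. Tab 14 mm along the bolt, 32 mm across, top 17 mm above here; bolt bar 25 mm below, low guides (tops 21 mm below) from 39 mm to either side along the bolt. Moves with the bolt: y points along it to the dial, the opening direction; z up. 125 mm from the dial's axis locked, 101 open

How it is judged:
By the outcome, as a careful person would: the job done as asked, in the order asked, and still so for the second after the job is handed in, with the robot touching nothing.
It also fails if it takes over 42 s, if anything falls off the work surface, if the arm or the gripper's body presses on something with over 40 N, if the wrist force passes 120 N, or if a joint passes its speed limit or range.

## Robot

A 7-joint arm with a two-finger parallel gripper is mounted at the origin on the work surface. World frame = base frame: x ahead of the robot, y to its left, z up, the work surface at z = 0. Lengths are in mm, angles in degrees, forces in N, time in s.
With the tool pointing down it reaches from about 425 to 1025 mm from the base axis. Payload 9.4 kg.
Tool frame: the origin (TCP) lies at the very end of the fingers, on their centre line; the grasp point (between the pads) lies 19 mm behind it; z points along the fingers, y is the direction in which the jaws open and shut (so a half turn about z gives the same grasp; the last joint's range is limited). The gripper opens to 93 mm and grips with 3 to 60 N. Pads are 15 mm wide; open, the fingers measure 128 mm over their backs; the gripper's body (75 mm by 188 mm) begins 65 mm behind the grasp point.
Start: joints at [-78.478, 34.337, -0.143, 91.639, 0.103, 54.024, -4.572], TCP at [198.829, 697.202, 218.618] pointing down, gripper open.
Joint ranges: [-147.43, 147.43], [-19.82, 112.94], [-74.19, 73.91], [6.32, 146.72], [-59.91, 239.91], [6.04, 106.73], [-150.56, 150.56]. Speed limits (degrees/s): [127.2, 127.2, 172.46, 172.46, 180, 180, 180].

## Interface

Orientations are given as a 3x3 rotation matrix whose columns are the frame's x, y, z axes.
In Python, from rig import r gives the robot as it stands. The module is installed in compiled form; this text tells all that it offers.
- The arm moves only by the tool send_rows, never from a script. Its argument "motion" is one flat list of numbers, 5 for each row, row after row: the gripper command: -1 is shut, 1 is fully open, values between are in proportion, then the shift along the tool's x, y, z in mm, then the turn about the tool's z in degrees. A call has 1 to 5 rows; each row is the pose to reach, as a shift and turn from the pose measured when the call began, along the tool's axes at that moment; what a row does not reach only later rows make up. A row lasts 1/8 s, in which the tool goes at most 62.5 mm and 10.7 degrees, less where a joint would pass 70% of its speed; a pose out of reach is approached as far as the arm can. A call with a gripper value outside its range is refused whole. The fingers move at their own pace and stop on an object; "force" is the grip in N (left out, the last holds). Time passes only in rows, so rows that repeat a pose let the fingers close. It gives the time, the measured TCP pose, the force and the opening at its end, in the units of the state.
- r.state(): the state, without advancing time (a new reading comes with each control period).
- r.read_camera(name): name is "side" or "top"; returns the picture (480x640x3 uint8, red, green, blue); there is no depth.
- r.camera_info(name): a dict with "mtx" (3x3 intrinsics, pixels), "rvec" (rotation vector, rad) and "tvec" (3), from world to camera coordinates, as OpenCV has them. Camera axes: x right, y down, z forward; pixel columns grow to the right and rows downward; lengths in mm; the calibration is good to about 2 mm. A picture is of the moment at which its call begins. camera_info takes no time and is no camera call.
- r.close_job(): hands the job in, once; it reports no verdict.
The state is a dict: "time_s": time; "joint_positions": joint angles; "qvel": joint speeds; "joint_efforts": joint torques, N m; "ee_pos": TCP position; "orientation": TCP orientation; "ft_force": force on the tool from outside, world axes, zero at the start; "ft_torque": the same for the moment, N m; "width": opening from 0.0 (shut) to 1.0 (fully open).
Only numpy, scipy, OpenCV 4.12 (cv2) and the standard library are available. Lean on these libraries where they do the work, as an engineer would, in place of code of your own. Each camera call takes 0.05 s, during which the arm holds its last target.

## Working session

There is one attempt and no reset: what is moved stays moved. The work goes in short steps, Python scripts to look and compute and a tool call to move; the robot and the scene stay as the last step left them, time stands still between calls to the robot, and variables do not carry over. Pictures are saved under pics/ and viewed, and the job is handed in when it is done.

Besides the shell and the picture viewer there is one more tool, called in YAML: its name, and indented under it one key for each argument. send_rows: Moves the arm, as the interface text tells. Its arguments: {"type":"object","properties":{"motion":{"type":"array","items":{"type":"number"}},"force":{"type":"number"}},"required":["motion"]}

```bash
mkdir -p pics
python3 - <<'E'
from rig import r
import cv2
s=r.state();print(s)
for n in("top","side"):
    im=r.read_camera(n);cv2.imwrite(f"pics/{n}0.png",im[:,:,::-1]);i=r.camera_info(n);print(n,i)
E
```

```text
{'time_s': 0.0, 'joint_positions': array([-78.47630156,  34.38503583,  -0.14695424,  91.68192443,
         0.10196821,  54.02465773,  -4.57245164]), 'qvel': array([-0.10415962, -0.04485787, -0.03656975, -0.01472838, -0.00219399,
        0.02372391,  0.12348466]), 'joint_efforts': array([-5.62764581e-04, -7.65037394e+01,  1.49710871e+00, -2.52364290e+01,
       -5.23895945e-02,  1.68704224e-02,  1.76317208e-04]), 'ee_pos': array([198.70388804, 696.7094576 , 217.74692917]), 'orientation': array([[-9.61670328e-01,  2.74208088e-01, -3.23761832e-04],
       [ 2.74208254e-01,  9.61669064e-01, -1.56360115e-03],
       [-1.17400343e-04, -1.59244700e-03, -9.99998725e-01]]), 'ft_force': array([-0.09743666,  0.4643039 , -1.42741296]), 'ft_torque': array([0.04679726, 0.0092284 , 0.02204589]), 'width': 1.0017047858219006}
top {'mtx': array([[499.49139645,   0.        , 326.534912  ],
       [  0.        , 499.49139645, 239.92009293],
       [  0.        ,   0.        ,   1.        ]]), 'rvec': array([ 2.17715844, -2.17415981,  0.16356078]), 'tvec': array([ 19.36503994, 605.39617163, 708.33745987])}
side {'mtx': array([[604.72439868,   0.        , 329.28285385],
       [  0.        , 604.72439868, 243.28308432],
       [  0.        ,   0.        ,   1.        ]]), 'rvec': array([ 1.07875201, -2.52925139,  0.90964167]), 'tvec': array([423.75646146, 390.60866593, 507.7619096 ])}
```

View pics/top0.png

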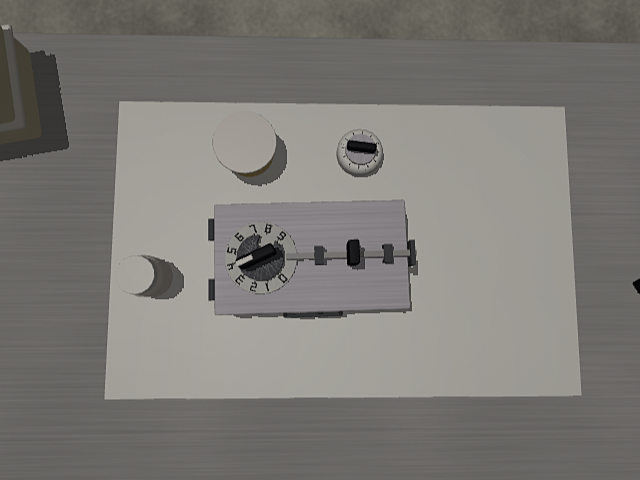

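View pics/side0.png

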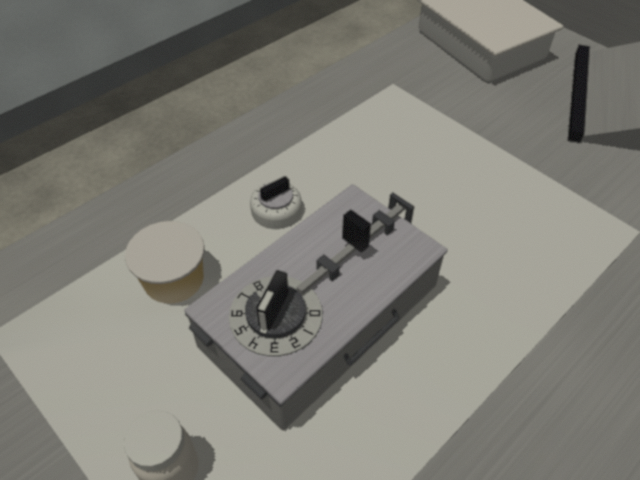

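The top view shows the pointer (white line, ~(245,262)) between 4 and 5, the dial centre near (262,258) and the bolt tab at (353,252). The timer is at (360,150). Next I zoom in to measure.

```bash
cat > h.py <<'E'
import numpy as np,cv2
from rig import r
def cam(n):
    i=r.camera_info(n);R=cv2.Rodrigues(i["rvec"])[0];return i["mtx"],R,np.asarray(i["tvec"]).ravel()
def ray(n,uv):
    K,R,t=cam(n);d=R.T@np.linalg.solve(K,[uv[0],uv[1],1]);return -R.T@t,d/np.linalg.norm(d)
def plane(n,uv,z):
    c,d=ray(n,uv);return c+d*(z-c[2])/d[2]
def tri(a,b):
    P=[]
    for n in("top","side"):
        K,R,t=cam(n);P.append(K@np.c_[R,t])
    X=cv2.triangulatePoints(P[0],P[1],np.float64(a).reshape(2,1),np.float64(b).reshape(2,1)).ravel();return X[:3]/X[3]
def proj(n,p):
    i=r.camera_info(n);return cv2.projectPoints(np.float64(p).reshape(-1,1,3),i["rvec"],i["tvec"],i["mtx"],None)[0].reshape(-1,2)
E
python3 - <<'E'
import cv2
a=cv2.imread("pics/top0.png")[215:315,210:310];b=cv2.imread("pics/side0.png")[190:370,180:420]
cv2.imwrite("pics/ct.png",cv2.resize(a,None,fx=6,fy=6,interpolation=cv2.INTER_CUBIC))
cv2.imwrite("pics/ct2.png",cv2.resize(cv2.imread("pics/top0.png")[215:315,310:430],None,fx=6,fy=6,interpolation=cv2.INTER_CUBIC))
cv2.imwrite("pics/cs.png",cv2.resize(b,None,fx=3.3,fy=3.3,interpolation=cv2.INTER_CUBIC))
E
```

```text
(no output)
```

View pics/ct.png

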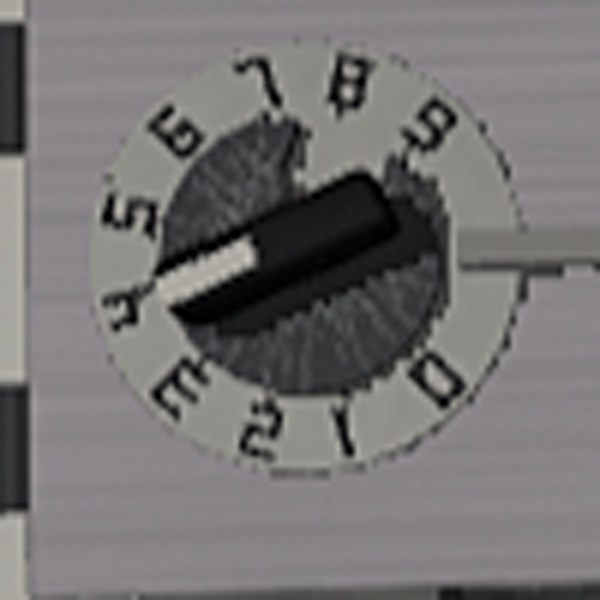

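View pics/ct2.png

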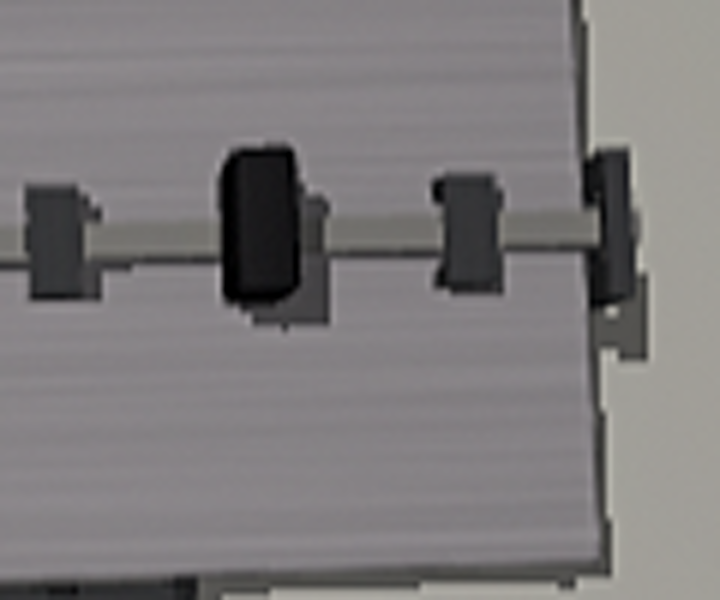

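View pics/cs.png

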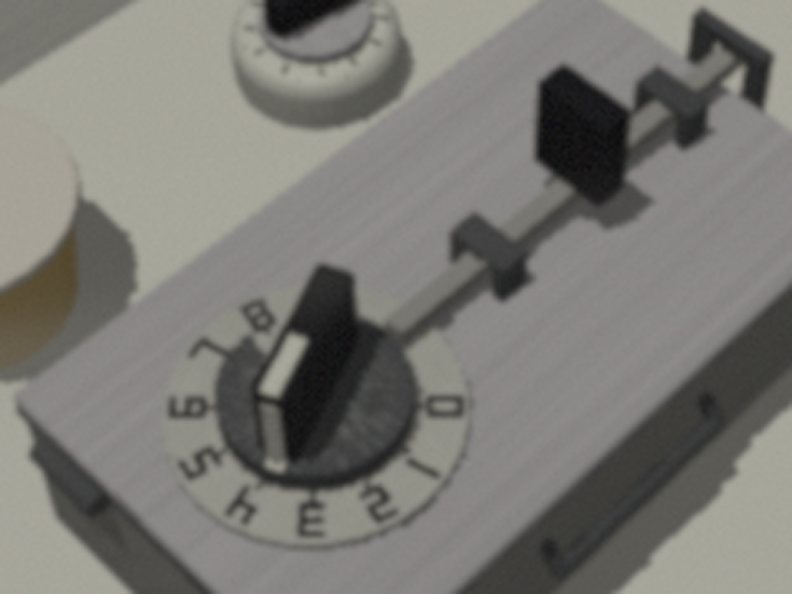

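Run:
```python
from h import *
np.set_printoptions(precision=1,suppress=True)
T=lambda x,y,u0=210:(u0+(x-2.5)/6,215+(y-2.5)/6)
S=lambda x,y:(180+(x-1)/3.3,190+(y-1)/3.3)
# bar: pointer-end mid, other end mid
pt=tri(T(163,291),S(271,396));oe=tri(T(382,191),S(337,269))
print("bar",pt,oe)
a=plane("top",T(163,291),133);b=plane("top",T(382,191),133);print("bar plane",a,b)
c=plane("top",T(307,256),80);print("plate c top",c)
cs=plane("side",S(317,402),80);print("plate c side",cs)
# tab top centre
print("tab tri",tri(T(262,224,310),S(583,92)))
tt=plane("top",T(262,224,310),136);print("tab top",tt, plane("side",S(583,92),136))
# box corners
cor=[plane("top",p,80) for p in [(215,205),(405.5,200),(410.5,310.5),(215.5,314)]];print(cor)
ax=tt-c;print("bolt angle",np.degrees(np.arctan2(ax[1],ax[0])),np.linalg.norm(ax[:2]))
d=a-b;print("pointer angle",np.degrees(np.arctan2(d[1],d[0])), "axis from bar", b+(a-b)*23/52,np.linalg.norm(d))
d=a-c;print("pointer angle c",np.degrees(np.arctan2(d[1],d[0])))
for z,nm in((80,0),):
  for k,p in {'0':(440,378),'3':(180,385),'6':(175,132),'9':(435,125)}.items():
    q=plane("top",T(*p),80)-c;print(k,np.degrees(np.arctan2(q[1],q[0])))
```

```text
bar [564.  138.9 128. ] [586.2  92.7 126.9]
bar plane [563.6 138.1 133. ] [585.2  91.9 133. ]
plate c top [575.6 113.   80. ]
plate c side [577.9 111.9  80. ]
tab tri [578.7 -10.1 137.3]
tab top [578.  -10.9 136. ] [580.  -10.6 136. ]
[array([648.8, 177.9,  80. ]), array([657.5, -90.6,  80. ]), array([502.1, -94.5,  80. ]), array([497.8, 173.4,  80. ])]
bolt angle -88.85540237276261 123.86162784155229
pointer angle 114.97987237334885 axis from bar [575.6 112.4 133. ] 51.00946953170725
pointer angle c 115.37921021236598
0 -132.2606182802363
3 136.13575268812048
6 47.06750561461947
9 -43.645500532870294
```

send_rows:
  motion: [1,-523,-458,0,49,1,-523,-458,0,49,1,-523,-458,0,49,1,-523,-458,0,49,1,-523,-458,0,49]
  force: 20

```text
time_s: 0.72
ee_pos: [369.1, 432.9, 218.5]
orientation: [[-0.42, 0.908, -0.0], [0.908, 0.42, -0.001], [-0.001, -0.001, -1.0]]
ft_force: [0.9, 0.4, 0.0]
width: 1.0
```

```bash
cat >> h.py <<'E'
def rel(target,jaw=None):
    s=r.state();R=np.array(s["orientation"]);d=R.T@(np.array(target)-s["ee_pos"])
    ya=np.degrees(np.arctan2(R[1,1],R[0,1]))
    t=None if jaw is None else (-(jaw-ya)+90)%180-90
    print("t",round(s["time_s"],2),"pos",np.round(s["ee_pos"],1),"jaw",round(ya,2),"j7",round(s["joint_positions"][6],1),"w",round(s["width"],3),"F",np.round(s["ft_force"],1),"T",np.round(s["ft_torque"],2),"-> d",np.round(d,1),"turn",t,"tilt",np.round(R[:,2],3))
E
python3 -c "
from h import *
rel([576.5,112.5,200],25)"
```

```text
t 0.72 pos [369.1 432.9 218.5] jaw 24.83 j7 -22.0 w 1.0 F [0.9 0.4 0. ] T [-0.08 -0.02  0.02] -> d [-377.8   53.7   19. ] turn -0.16639577196445998 tilt [-0.    -0.001 -1.   ]
```

send_rows:
  motion: [1,-378,54,0,0,1,-378,54,0,0,1,-378,54,0,0,1,-378,54,0,0,1,-378,54,0,0]

```text
time_s: 1.35
ee_pos: [538.9, 170.6, 218.8]
orientation: [[-0.42, 0.907, -0.0], [0.907, 0.42, -0.001], [-0.001, -0.001, -1.0]]
ft_force: [0.6, 0.5, 0.4]
width: 0.998
```

send_rows:
  motion: [1,-100,14,0,0,1,-100,14,0,0]

```text
time_s: 1.6
ee_pos: [594.7, 82.4, 218.8]
orientation: [[-0.418, 0.909, -0.0], [0.909, 0.418, -0.002], [-0.002, -0.001, -1.0]]
ft_force: [-0.1, -0.2, -0.6]
width: 1.0
```

```bash
python3 -c "
from h import *
rel([576.5,112.5,102],25)"
```

```text
t 1.6 pos [594.7  82.4 218.8] jaw 24.7 j7 20.8 w 1.0 F [-0.1 -0.2 -0.6] T [-0.03  0.05  0.01] -> d [ 35.2  -3.9 116.7] turn -0.3037871769247005 tilt [-0.    -0.002 -1.   ]
```

send_rows:
  motion: [1,35,-4,40,0,1,35,-4,40,0,1,35,-4,40,0]

```text
time_s: 1.98
ee_pos: [576.5, 112.6, 178.8]
orientation: [[-0.418, 0.908, -0.001], [0.908, 0.418, -0.003], [-0.002, -0.002, -1.0]]
ft_force: [0.3, -0.6, 0.7]
width: 0.999
```

Run:
```python
from h import *
rel([576.5,112.5,102],25)
for n,a in(("top",(200,160)),("side",(180,190))):
    im=r.read_camera(n)[:,:,::-1];cv2.imwrite(f"pics/{n}1.png",im)
```

```text
t 1.98 pos [576.5 112.6 178.8] jaw 24.73 j7 18.5 w 0.999 F [ 0.3 -0.6  0.7] T [-0.03  0.07  0.01] -> d [ 0.1  0.1 76.8] turn -0.2650227084611174 tilt [-0.001 -0.003 -1.   ]
```

View pics/side1.png

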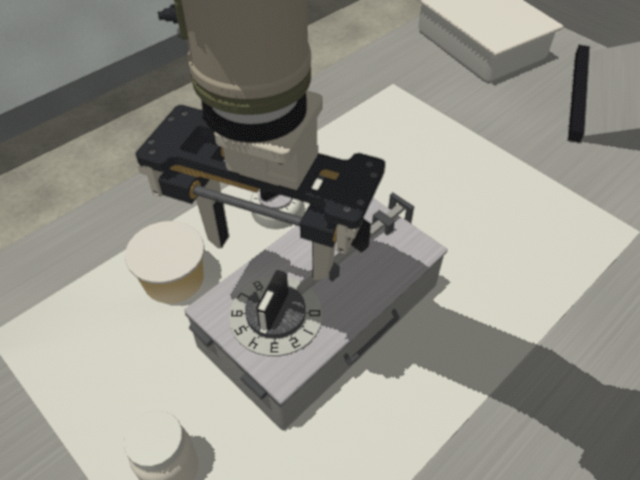

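View pics/top1.png

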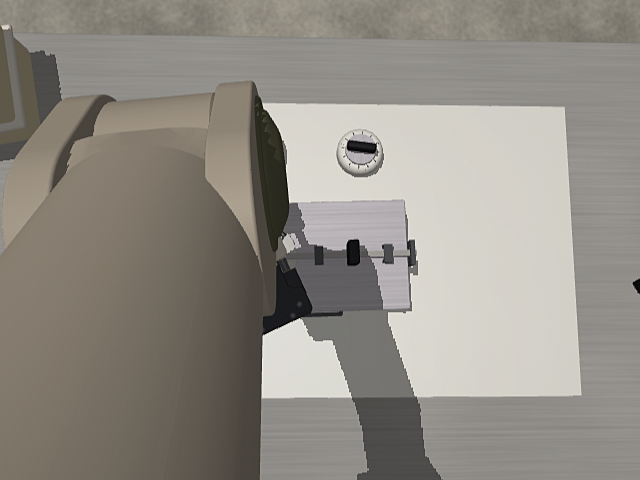

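The side view shows the open fingers at (222,245) and (323,277), straddling the dial bar, so they are centred for the descent.

send_rows:
  motion: [1,0,0,50,0,1,0,0,72,0,1,0,0,77,0,1,0,0,77,0]

```text
time_s: 2.58
ee_pos: [577.8, 112.0, 103.2]
orientation: [[-0.418, 0.909, 0.002], [0.909, 0.418, -0.002], [-0.003, 0.001, -1.0]]
ft_force: [0.2, -0.9, -0.8]
width: 1.004
```

send_rows:
  motion: [-1,0,0,0,0,-1,0,0,0,0,-1,0,0,0,0,-1,0,0,0,0,-1,0,0,0,0]

```text
time_s: 3.2
ee_pos: [577.8, 112.0, 103.2]
orientation: [[-0.418, 0.909, 0.002], [0.909, 0.418, -0.002], [-0.003, 0.001, -1.0]]
ft_force: [0.1, -0.0, -0.2]
width: 0.51
```

Run:
```python
from h import *
rel([576.5,112.5,102],25)
im=r.read_camera("side")[:,:,::-1];cv2.imwrite("pics/side2.png",cv2.resize(im[150:370,130:420],None,fx=2.6,fy=2.6))
```

```text
t 3.2 pos [577.8 112.  103.2] jaw 24.68 j7 20.5 w 0.51 F [ 0.1 -0.  -0.2] T [-0.07  0.09  0.02] -> d [ 0.9 -1.   1.2] turn -0.31745890401060706 tilt [ 0.002 -0.002 -1.   ]
```

View pics/side2.png

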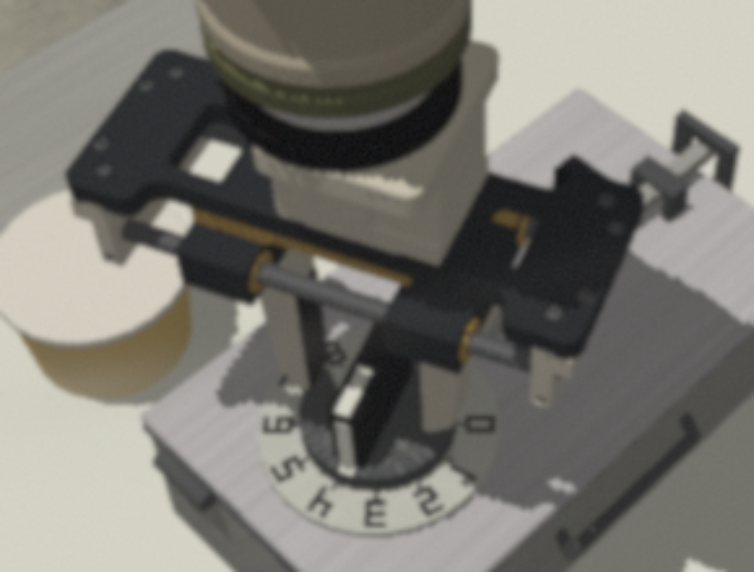

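Mid-close: the fingers straddle the bar and are clear of the disc. I'll keep closing.

send_rows:
  motion: [-1,1,-1,1,0,-1,1,-1,1,0,-1,1,-1,1,0,-1,1,-1,1,0,-1,1,-1,1,0]

```text
time_s: 3.88
ee_pos: [575.4, 112.1, 102.1]
orientation: [[-0.417, 0.909, -0.0], [0.909, 0.417, -0.003], [-0.002, -0.001, -1.0]]
ft_force: [-4.0, -1.0, 4.3]
width: 0.149
```

Run:
```python
from h import *
rel([576.5,112.5,102],25)
```

```text
t 3.88 pos [575.4 112.1 102.1] jaw 24.67 j7 20.5 w 0.149 F [-4.  -1.   4.3] T [-0.53  1.23 -0.01] -> d [-0.1  1.1  0.1] turn -0.330055772730816 tilt [-0.    -0.003 -1.   ]
```

send_rows:
  motion: [-1,0,0,0,8,-1,0,0,0,16,-1,0,0,0,24,-1,0,0,0,32,-1,0,0,0,40]

```text
time_s: 4.5
ee_pos: [574.2, 112.0, 102.1]
orientation: [[0.269, 0.963, -0.002], [0.963, -0.269, -0.003], [-0.003, -0.001, -1.0]]
ft_force: [-6.7, -0.8, 4.8]
width: 0.147
```

Run:
```python
from h import *
rel([575.8,112.3,102],-43.7)
```

```text
t 4.5 pos [574.2 112.  102.1] jaw -15.58 j7 -7.1 w 0.147 F [-6.7 -0.8  4.8] T [-0.45  1.55  0.05] -> d [0.7 1.4 0. ] turn 28.123348127044622 tilt [-0.002 -0.003 -1.   ]
```

send_rows:
  motion: [-1,0,0,0,8,-1,0,0,0,16,-1,0,0,0,24,-1,0,0,0,28,-1,0,0,0,28]

```text
time_s: 5.12
ee_pos: [573.4, 112.4, 102.1]
orientation: [[0.69, 0.724, -0.004], [0.724, -0.69, -0.002], [-0.004, -0.001, -1.0]]
ft_force: [-5.3, -0.0, 5.1]
width: 0.151
```

Run:
```python
from h import *
rel([575.8,112.3,102],-43.7)
im=r.read_camera("side")[:,:,::-1];cv2.imwrite("pics/side3.png",cv2.resize(im[150:370,130:420],None,fx=2.6,fy=2.6))
```

```text
t 5.12 pos [573.4 112.4 102.1] jaw -43.6 j7 -26.6 w 0.151 F [-5.3 -0.   5.1] T [-0.01  1.29 -0.09] -> d [1.6 1.8 0.1] turn 0.10243538789792694 tilt [-0.004 -0.002 -1.   ]
```

View pics/side3.png

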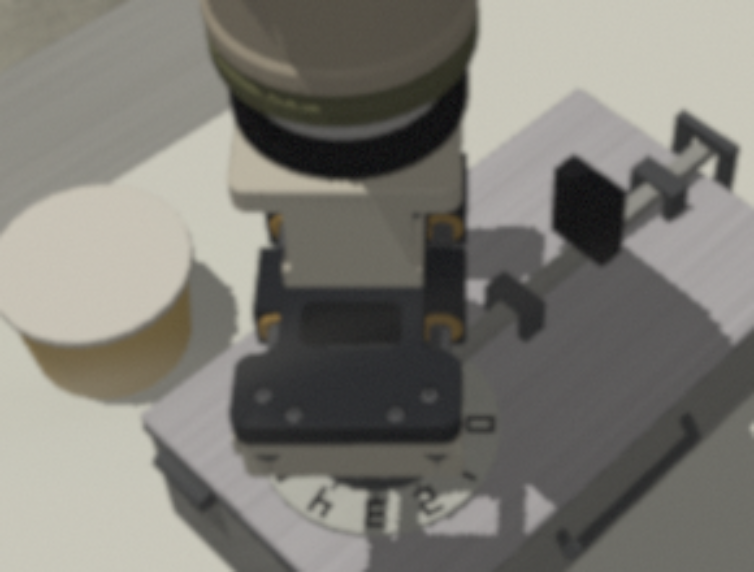

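The dial has turned. The gripper hides it in this view, so I'll release, rise and look.

send_rows:
  motion: [0.1,0,0,0,0,0.1,0,0,0,0,0.1,0,0,0,0,0.1,0,0,0,0,0.1,0,0,-30,0]

```text
time_s: 5.8
ee_pos: [572.5, 112.3, 130.9]
orientation: [[0.689, 0.725, -0.007], [0.725, -0.689, -0.003], [-0.007, -0.003, -1.0]]
ft_force: [0.8, 0.1, -0.7]
width: 0.547
```

Run:
```python
from h import *
rel([578,-150,190],-88.7)
```

```text
t 5.8 pos [572.5 112.3 130.9] jaw -43.56 j7 -28.4 w 0.547 F [ 0.8  0.1 -0.7] T [-0.04  0.13 -0.02] -> d [-186.7  184.6  -58.3] turn 45.135358768122586 tilt [-0.007 -0.003 -1.   ]
```

send_rows:
  motion: [0.1,0,0,-65,0,0.1,-20,20,-65,10,0.1,-187,185,-65,45,0.1,-187,185,-65,45,0.1,-187,185,-65,45]

```text
time_s: 6.42
ee_pos: [577.3, -104.8, 196.8]
orientation: [[0.998, 0.068, -0.006], [0.068, -0.998, -0.003], [-0.006, 0.003, -1.0]]
ft_force: [1.3, 0.0, 0.7]
width: 0.547
```

Run:
```python
from h import *
rel([579,-11.5,190],-88.7)
for n in("top","side"):
    im=r.read_camera(n)[:,:,::-1];cv2.imwrite(f"pics/{n}4.png",im)
    a=im[215:315,210:310] if n=="top" else im[190:370,180:420]
    cv2.imwrite(f"pics/c{n}4.png",cv2.resize(a,None,fx=6 if n=="top" else 3.3,fy=6 if n=="top" else 3.3,interpolation=cv2.INTER_CUBIC))
```

```text
t 6.42 pos [ 577.3 -104.8  196.8] jaw -86.1 j7 -44.9 w 0.547 F [1.3 0.  0.7] T [-0.01  0.12  0.04] -> d [  8.1 -93.    6.5] turn 2.6021387214667726 tilt [-0.006 -0.003 -1.   ]
```

View pics/ctop4.png

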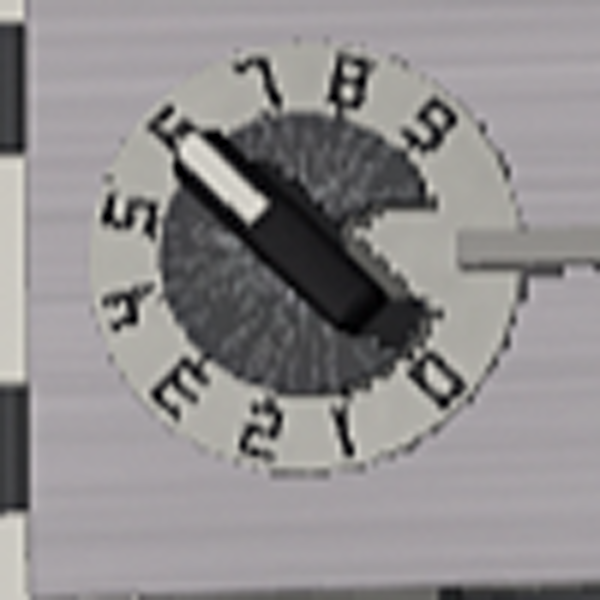

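View pics/cside4.png

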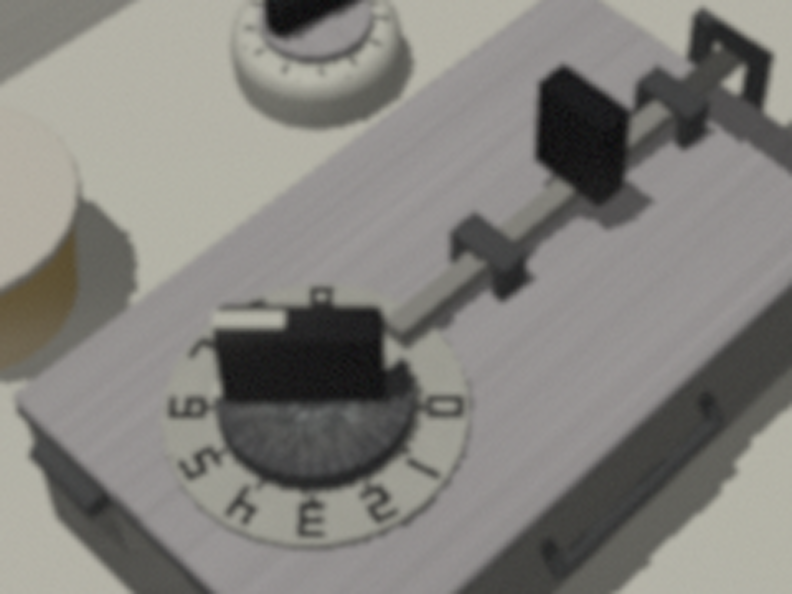

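The dial is at 6: the bar lies parallel to the 6–0 tick line in the side view, and the notch faces the bolt in the top view. I'll check the angle numerically.

Run:
```python
from h import *
T=lambda x,y,u0=210:(u0+(x-2.5)/6,215+(y-2.5)/6)
S=lambda x,y:(180+(x-1)/3.3,190+(y-1)/3.3)
im=cv2.imread("pics/top4.png");m=(im.max(2)<28).astype(np.uint8);m[:, :225]=0;m[:,285:]=0;m[:220]=0;m[300:]=0
for f,g in((lambda p:plane("top",T(*p),133),[(192,150),(365,310)]),(lambda p:plane("side",S(*p),133),[(213,319),(382,318)]),(lambda p:plane("side",S(*p),80),[(210,407),(422,407)])):
    a,b=map(f,g);d=a-b;print(a,b,np.degrees(np.arctan2(d[1],d[0])),np.linalg.norm(d))
```

```text
[593.88415947 132.58902841 133.        ] [559.65018713  95.21862387 133.        ] 47.508080352028045 50.68048931567046
[594.61516916 135.58570762 133.        ] [559.59515789  98.06326561 133.        ] 46.97569672965857 51.32577172443436
[600.36056386 138.32736663  80.        ] [552.90929195  88.33339264  80.        ] 46.494716805412246 68.92764787299292
```

send_rows:
  motion: [0.1,8,-50,6,2.6,0.1,8,-93,10,2.6,0.1,8,-93,25,2.6,0.1,8,-93,35,2.6,0.1,8,-93,35,2.6]

```text
time_s: 7.15
ee_pos: [578.3, -19.1, 161.4]
orientation: [[1.0, 0.013, -0.006], [0.013, -1.0, -0.008], [-0.006, 0.008, -1.0]]
ft_force: [0.2, -0.5, 0.2]
width: 0.551
```

Run:
```python
from h import *
rel([579,-11.5,103],-88.7)
```

```text
t 7.15 pos [578.3 -19.1 161.4] jaw -89.26 j7 -52.4 w 0.551 F [ 0.2 -0.5  0.2] T [-0.06  0.16  0.  ] -> d [ 1.1 -8.1 58.3] turn -0.5578212662870641 tilt [-0.006 -0.008 -1.   ]
```

send_rows:
  motion: [0.1,1,-8,0,-0.5,0.1,1,-8,20,-0.5,0.1,1,-8,45,-0.5,0.1,1,-8,58,-0.5,0.1,1,-8,58,-0.5]

```text
time_s: 7.78
ee_pos: [578.3, -11.8, 102.3]
orientation: [[1.0, 0.021, -0.008], [0.021, -1.0, -0.008], [-0.008, 0.008, -1.0]]
ft_force: [-0.1, 0.5, 0.8]
width: 0.548
```

Run:
```python
from h import *
rel([579,-11.5,103],-88.7)
im=r.read_camera("side")[:,:,::-1];cv2.imwrite("pics/side5.png",cv2.resize(im[130:370,180:470],None,fx=2.4,fy=2.4))
```

```text
t 7.78 pos [578.3 -11.8 102.3] jaw -88.79 j7 -48.4 w 0.548 F [-0.1  0.5  0.8] T [0.06 0.1  0.02] -> d [ 0.7 -0.3 -0.7] turn -0.0852795019049779 tilt [-0.008 -0.008 -1.   ]
```

View pics/side5.png

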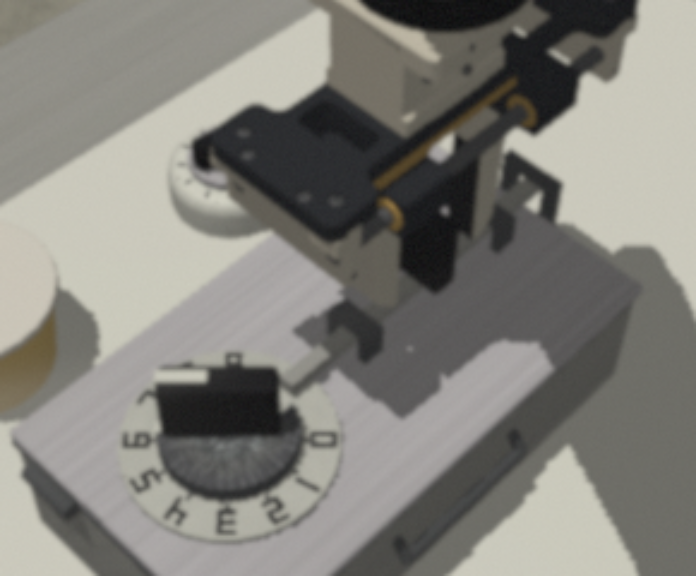

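The tab (about (430,230) in the crop) stands between the two fingers. Now I close on it.

send_rows:
  motion: [-1,0,0,0,0,-1,0,0,0,0,-1,0,0,0,0,-1,0,0,0,0,-1,0,0,0,0]

```text
time_s: 8.45
ee_pos: [578.9, -11.4, 103.2]
orientation: [[1.0, 0.022, -0.007], [0.022, -1.0, -0.007], [-0.007, 0.007, -1.0]]
ft_force: [0.0, 2.0, 2.9]
width: 0.152
```

Run:
```python
from h import *
rel([579.4,12.5,103],-88.7)
```

```text
t 8.45 pos [578.9 -11.4 103.2] jaw -88.76 j7 -48.4 w 0.152 F [0.  2.  2.9] T [0.74 0.23 0.06] -> d [  1.  -23.8   0.1] turn -0.05832822892764966 tilt [-0.007 -0.007 -1.   ]
```

send_rows:
  motion: [-1,0,-5,0,0,-1,0,-10,0,0,-1,0,-15,0,0,-1,0,-20,0,0,-1,0,-20,0,0]

```text
time_s: 9.07
ee_pos: [578.2, 9.7, 103.2]
orientation: [[1.0, 0.023, -0.007], [0.022, -1.0, -0.006], [-0.007, 0.006, -1.0]]
ft_force: [-2.9, 0.4, 6.1]
width: 0.148
```

Run:
```python
from h import *
rel([579.4,12.5,103],-88.7)
```

```text
t 9.07 pos [578.2   9.7 103.2] jaw -88.71 j7 -50.1 w 0.148 F [-2.9  0.4  6.1] T [0.43 0.66 0.05] -> d [ 1.2 -2.8  0.2] turn -0.010553348014838093 tilt [-0.007 -0.006 -1.   ]
```

Moved 21 mm with no blocking. Now on to the stop.

send_rows:
  motion: [-1,0,-2,0,0,-1,0,-3.5,0,0,-1,0,-4.5,0,0,-1,0,-4.5,0,0]

```text
time_s: 9.57
ee_pos: [578.1, 12.8, 103.2]
orientation: [[1.0, 0.021, -0.007], [0.021, -1.0, -0.008], [-0.007, 0.008, -1.0]]
ft_force: [-0.8, -6.1, 1.3]
width: 0.152
```

Run:
```python
from h import *
rel([579.4,12.5,103],-88.7)
```

```text
t 9.57 pos [578.1  12.8 103.2] jaw -88.77 j7 -50.5 w 0.152 F [-0.8 -6.1  1.3] T [-1.08  0.5   0.11] -> d [1.3 0.3 0.2] turn -0.07015879068268305 tilt [-0.007 -0.008 -1.   ]
```

send_rows:
  motion: [-1,0,-2,0,0,-1,0,-3,0,0,-1,0,-3,0,0]

```text
time_s: 9.95
ee_pos: [578.1, 12.8, 103.3]
orientation: [[1.0, 0.019, -0.006], [0.019, -1.0, -0.013], [-0.006, 0.012, -1.0]]
ft_force: [-0.6, -10.3, 0.4]
width: 0.148
```

send_rows:
  motion: [0,0,0,0,0,0,0,0,0,0,0,0,0,0,0,0,0,0,0,0,0,0,0,0,0]

```text
time_s: 10.58
ee_pos: [578.2, 13.0, 103.2]
orientation: [[1.0, 0.019, -0.006], [0.019, -1.0, -0.012], [-0.006, 0.012, -1.0]]
ft_force: [-0.2, -0.7, -0.5]
width: 0.498
```

send_rows:
  motion: [0,0,0,-40,0,0,0,0,-90,0,0,0,120,-90,0,0,0,180,-90,0,0,0,180,-90,0]

```text
time_s: 11.2
ee_pos: [582.2, -167.6, 195.8]
orientation: [[1.0, 0.02, -0.005], [0.02, -1.0, -0.013], [-0.005, 0.012, -1.0]]
ft_force: [0.8, 0.7, -0.4]
width: 0.501
```

Run:
```python
from h import *
rel([579.4,12.5,103],-88.7)
for n in("top","side"):
    im=r.read_camera(n)[:,:,::-1];cv2.imwrite(f"pics/{n}6.png",im)
    a=im[215:315,250:380] if n=="top" else im[190:370,180:420]
    k=6 if n=="top" else 3.3
    if n=="top": a=im[215:315,210:340]
    cv2.imwrite(f"pics/c{n}6.png",cv2.resize(a,None,fx=k,fy=k,interpolation=cv2.INTER_CUBIC))
```

```text
t 11.2 pos [ 582.2 -167.6  195.8] jaw -88.86 j7 -42.3 w 0.501 F [ 0.8  0.7 -0.4] T [-0.01  0.11  0.06] -> d [   1.3 -181.2   90.6] turn -0.16180516361357888 tilt [-0.005 -0.013 -1.   ]
```

View pics/ctop6.png

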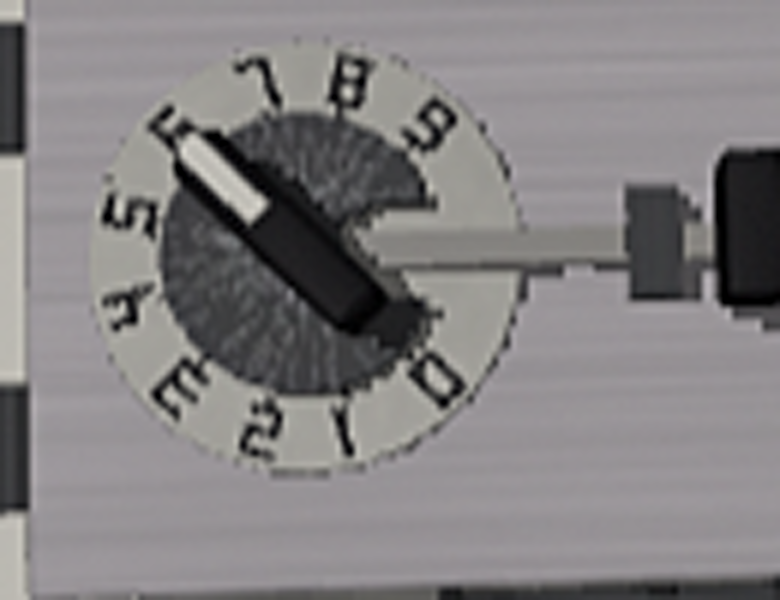

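View pics/cside6.png

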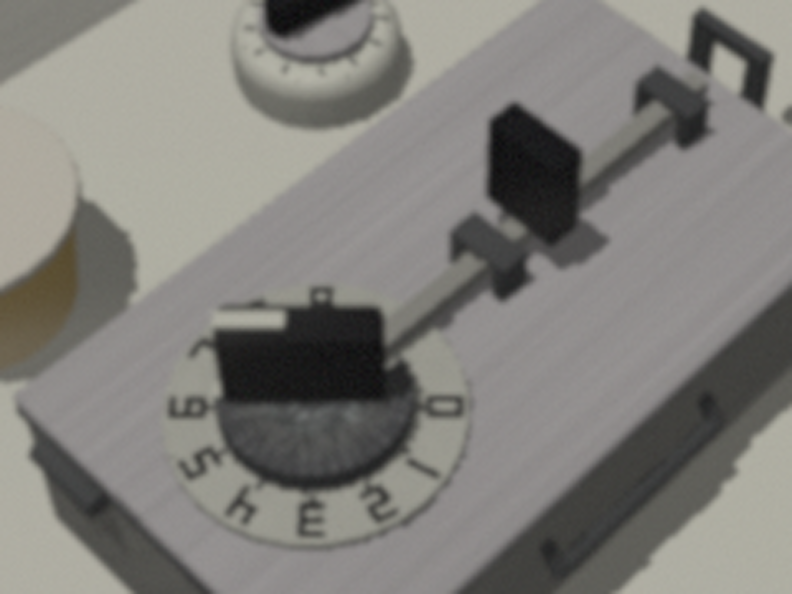

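The pointer is still at 6 (top crop (190,147)). The bolt tongue sits in the notch and the tab has moved to (535,175) in the side crop. The arm is clear, so I'll check the travel and hand in.

Run:
```python
from h import *
S=lambda x,y:(180+(x-1)/3.3,190+(y-1)/3.3)
a=plane("side",S(583,92),136);b=plane("side",S(535,130),136);print(a,b,np.linalg.norm(a-b))
print(r.close_job())
```

```text
[579.98795656 -10.56421356 136.        ] [579.17974612  12.79780316 136.        ] 23.375992590937447
the job is handed in; nothing more can be done
None
```

I turned the dial about 68° clockwise to 6, then slid the bolt fully open towards it. I let go, moved the gripper clear and handed the job in at about 11.3 s.

- **Dial:** before I slid the bolt, the pointer measured 47.0–47.5° in the two views, against 46.3–46.5° for the number 6. That is about 1° off or less. In the pictures taken after the bolt was open, the pointer had not visibly moved.
- **Bolt:** the gripper travelled about 24.2 mm and then met a firm stop at about 10 N with no further movement. The side view gave 23.4 mm of tab travel, which agrees with 24 mm within calibration error. The tongue is visible in the notch.
- **Disagreement:** the first two-view measurement put the top of the dial's bar at about 127–128 mm, against 133 mm in the text. I used the text's height for the bar and gripped it without trouble. The tab top measured 137 mm against 136 mm.
- **Force:** the wrist force readings I saw stayed at about 10 N or less.

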